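# Ratchet a gilt sample block into the bench clamp

### The job

Lay the small gilt block flat in the bed of the ratchet bench clamp, lengthwise between the fixed stop and the sprung jaw, and let go of it. Then wind the knob clockwise, feeling the load, until the pawl has caught the tooth at which the jaw holds the block between 6 and 17 N, and let go of the knob. Never squeeze the block with more than 21 N (the ratchet will not go back), and do not disturb the tape roll, the burnisher and the paint jar.

Things in the scene. Friction and masses are not known exactly. Their poses are not given: they have to be found in the camera images.
- block: loose gilt-topped wooden block, 45 (x) x 75 (y) x 18 (z) mm, about 0.08 kg; origin at the centre of its underside. The gilt face is up.
- clamp: ratchet bench clamp, screwed down: aluminium base plate 110 (x) x 250 (y) mm, 12 mm thick, its top is the flat bed, with nothing beside the work. Origin on the table surface, on the centre line x = 0. Along its y: stop face at +85 to +87 mm; jaw pad face between -10 and +5 mm at the start (open; it closes to +y); ratchet wheel and knob at -80 mm
- stop: end stop, screwed fast for the run somewhere in its slot, 22 mm high, 50 mm wide; origin at the foot of its cork face on the bed, the face looking to the clamp's -y; axes as the clamp's. The squeeze on the block is the force between block and stop
- stop_face (a point): centre of the stop's face, 9 mm above the bed; axes as the clamp's
- bed_mid (a point): point on the bed's surface, on the clamp's centre line at y = +40 mm; fixed. The jaw (cork pad 34 mm wide, 18 mm high) closes along the centre line by 10 mm per rad of the wheel; how far back it stands at the start is set by a screw and not known better than 15 mm. Its pad is sprung, 3.2 N per mm: once pad and block and stop bear, each further tooth adds about 8.4 N
- knob_grip (a point): middle of the black bar knob, on the wheel's upright axis, 63 mm above the table; the frame turns with the knob. The bar is 48 mm long along the point's x, 12 mm wide along its y, 26 mm high (50 to 76 mm above the table). Clockwise from above closes the jaw; 2.8 rad is possible from open. Bare hub below, then the wheel: 73 mm across, its top 31 mm above the table
- pawl_pivot (a point): top of the post of the spring-loaded pawl, on the clamp, 32 mm above the table. Wheel: 24 teeth, 0.262 rad each; it turns only clockwise, and at the start and when let go it rests back on the pawl. A tooth is caught about 0.03 rad past its place. Torque: about 0.06 N m for the return spring, up to 0.04 more as the pawl climbs a tooth, plus 0.010 N m per newton of squeeze
- tape_roll: bystander: roll of masking tape, 104 mm across, 24 mm high; origin at the centre of its underside
- burnisher: bystander: the dark-handled burnisher nearest the clamp, 178 mm long, lying; origin at the centre of its underside
- jar: bystander: the dark red paint jar nearest the clamp with a white lid, 62 mm across and high; origin at the centre of its underside

How it is judged:
By the outcome, as a careful person would: the job done as asked, in the order asked, and still so for the second after the job is handed in, with the robot touching nothing.
It also fails if it takes over 72 s, if anything falls off the work surface, if the arm or the gripper's body presses on something with over 40 N, if the wrist force passes 120 N, or if a joint passes its speed limit or range.

### The arm

A 7-joint arm with a two-finger parallel gripper is mounted at the origin on a cart in front of the work surface, level with it; the furniture and walls round the work are solid. World frame = base frame: x ahead of the robot, y to its left, z up, the work surface at z = 0. Lengths are in m, angles in rad, forces in N, time in s.
With the tool pointing down it reaches from about 0.425 to 0.875 m from the base axis. Payload 4.7 kg.
Tool frame: the origin (TCP) lies midway between the tips of the shut fingers; the grasp point (between the pads) lies 19 mm behind it; z points along the fingers, y is the line along which they close (so a half turn about z gives the same grasp; the last joint's range is limited). The gripper opens to 87 mm and grips with 3 to 60 N. Pads are 19 mm wide; open, the fingers measure 117 mm over their backs; the gripper's body (75 mm by 190 mm) begins 51 mm behind the grasp point.
Start: joints at [-1.332, 0.321, -0.07, 1.45, 0.023, 1.371, -0.057], TCP at [0.145, 0.634, 0.223] pointing down, gripper open.
Joint ranges: [-2.86, 2.86], [-0.3, 2.09], [-1.38, 1.24], [0.06, 2.45], [-1.56, 4.7], [0.09, 2.05], [-2.69, 2.69]. Speed limits (rad/s): [2.57, 2.57, 3.14, 3.14, 3.14, 3.14, 3.14].

### API

Orientations are given as a rotation vector (axis times angle).
In Python, from bench import ctrl gives the robot as it stands. The module is installed in compiled form; this text tells all that it offers.
- The arm moves only by the shell command python3 -m handwheel 'ROWS' [FORCE]. ROWS is JSON, a list of rows, each a list of 7 numbers: the finger opening in m, from 0 to 0.087, then the shift along the tool's x, y, z in m, then the turn, a rotation vector about the tool's x, y, z in degrees. A call has 1 to 12 rows; each row shifts and turns the commanded pose from where the row before left it, along the tool's axes as they then stand; what a row does not reach is not made up. A row lasts 1/8 s, in which the tool goes at most 62.5 mm and 10.7 degrees, less where a joint would pass 70% of its speed; a pose out of reach is approached as far as the arm can. A call is refused whole if a number of a shift passes 0.0625 or a number of a turn 10.7, either way. A call with a gripper value outside its range is refused whole. The fingers move at their own pace and stop on an object; FORCE is the grip in N (left out, the last holds). Time passes only in rows, so rows that do not move let the fingers close. It gives the time, the measured TCP pose, the force, the opening and the grip force at its end, in the units of the state.
- ctrl.get_state(): the state, without advancing time (a new reading comes with each control period).
- ctrl.get_image(name): name is "scene" or "top"; returns (picture, depth): 420x560x3 uint8, blue, green, red; 420x560 float32, m along the optical axis (not along the pixel's ray), 0 where there is no reading.
- ctrl.camera_info(name): a dict with "intrinsics" (3x3 intrinsics, pixels), "R" (3x3) and "t" (3): a world point X has camera coordinates R X + t. Camera axes: x right, y down, z forward; pixel columns grow to the right and rows downward; lengths in m; the calibration is good to about 2 mm. A picture is of the moment at which its call begins. camera_info takes no time and is no camera call.
- ctrl.close_job(): hands the job in; it is judged then, once.
The state is a dict: "time": time; "joint_positions": joint angles; "qd": joint speeds; "joint_torque": joint torques, N m; "position": TCP position; "tool_rot": TCP orientation; "ft_force": force on the tool from outside, world axes, zero at the start; "torque": the same for the moment, N m; "grip_width": opening from 0.0 (shut) to 1.0 (fully open); "grip_force": force on a finger pad.
Only numpy, scipy, OpenCV 4.12 (cv2) and the standard library are available. Lean on these libraries where they do the work, as an engineer would, in place of code of your own. Each camera call takes 0.05 s, during which the arm holds its last target. There are 200 camera calls.

## Working session

There is one attempt and no reset: what is moved stays moved. The work goes in short steps, Python scripts to look and compute and a shell command to move; the robot and the scene stay as the last step left them, time stands still between calls to the robot, and variables do not carry over. Pictures are saved under pics/ and viewed, at most 10 in all, crops included, and the job is handed in when it is done.

```bash
mkdir -p pics; cat > h.py <<'E'
import numpy as np, cv2
from bench import ctrl
def cam(n):
    c=ctrl.camera_info(n); return np.array(c["intrinsics"]),np.array(c["R"]),np.array(c["t"])
def ray(n,u,v):
    K,R,t=cam(n); return -R.T@t, R.T@np.linalg.inv(K)@np.array([u,v,1.])
def onplane(n,u,v,z):
    o,d=ray(n,u,v); return o+d*(z-o[2])/d[2]
def cloud(n,depth):
    K,R,t=cam(n); v,u=np.indices(depth.shape)
    P=np.stack([(u-K[0,2])/K[0,0]*depth,(v-K[1,2])/K[1,1]*depth,depth],-1)
    return (P-t)@R
def proj(n,X):
    K,R,t=cam(n); p=K@(R@np.asarray(X)+t); return p[:2]/p[2]
E
python3 - <<'E'
from h import *
for n in("scene","top"):
    im,d=ctrl.get_image(n); cv2.imwrite(f"pics/{n}0.png",im); np.savez(f"{n}0.npz",im=im,d=d)
    print(n,cam(n)[0].round(1).tolist(),ray(n,280,210)[0].round(3),ray(n,280,210)[1].round(3))
s=ctrl.get_state(); print(s)
E
```

```text
scene [[517.2, 0.0, 278.2], [0.0, 517.2, 204.1], [0.0, 0.0, 1.0]] [-0.305 -0.786  0.884] [ 0.631  0.512 -0.583]
top [[384.8, 0.0, 285.7], [0.0, 384.8, 204.2], [0.0, 0.0, 1.0]] [ 0.466 -0.028  0.994] [ 0.108  0.026 -0.994]
{'time': 0.1, 'joint_positions': array([-1.33190484,  0.32179702, -0.07007526,  1.45152659,  0.02261934,
        1.37080791, -0.05691525]), 'qd': array([-0.00078226, -0.00273993, -0.00019327, -0.00269353,  0.00078057,
       -0.00107678, -0.00039349]), 'joint_torque': array([-3.62564924e-04, -4.92570877e+01, -4.05866252e-01, -3.13396454e+01,
       -6.41759299e-02,  3.95805726e-02,  6.23122810e-05]), 'position': array([0.14483805, 0.63315735, 0.22155281]), 'tool_rot': array([-3.52338431e-01, -3.12168736e+00,  2.74919899e-03]), 'ft_force': array([-0.18379156,  0.24875531,  0.06308608]), 'torque': array([-0.01060729,  0.02241784,  0.04584755]), 'grip_force': 0.0, 'grip_width': 0.9980187442812446}
```

View pics/scene0.png

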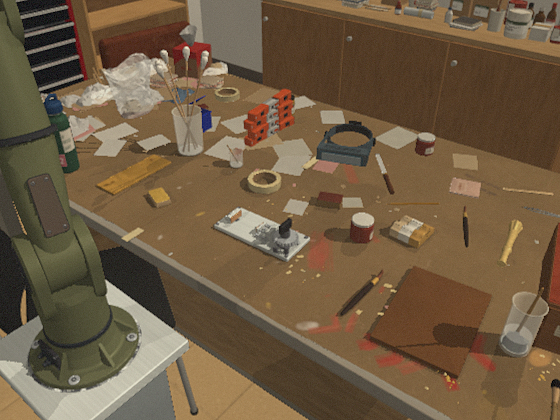

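View pics/top0.png

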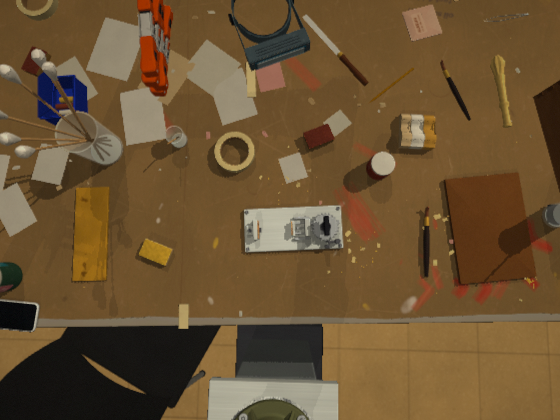

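The top view shows the gilt block at about (155,252), with a larger gilt plank at (90,233) that is a decoy. The clamp spans about (245–341, 207–252), with the stop at its left end and the knob at about (325,226). The tape roll is at (235,152), the jar at (381,166) and the burnisher at (427,240). In the scene view the block is at (160,197) and the clamp at (262,232). Next I zoom in and measure.

```bash
python3 - <<'E'
from h import *
T=np.load("top0.npz"); S=np.load("scene0.npz")
a=cv2.resize(T["im"][195:265,235:350],None,fx=6.5,fy=6.5,interpolation=cv2.INTER_CUBIC)[:,:745]
b=cv2.resize(S["im"][200:265,205:318],None,fx=2.2*3/2,fy=3.3,interpolation=cv2.INTER_CUBIC)
b=cv2.copyMakeBorder(b[:140],0,0,0,745-b.shape[1],cv2.BORDER_CONSTANT)if b.shape[1]<745 else b[:,:745]
cv2.imwrite("pics/z1.png",np.vstack([a,b])[:600])
# block masks
def blk(n,D,box):
    u0,v0,u1,v1=box; hsv=cv2.cvtColor(D["im"],cv2.COLOR_BGR2HSV)[v0:v1,u0:u1]
    m=cv2.inRange(hsv,(18,120,110),(35,255,255)); c=max(cv2.findContours(m,0,1)[0],key=cv2.contourArea)
    c=c+np.array([u0,v0]); r=cv2.minAreaRect(c); return c,r
ct,rt=blk("top",T,(130,230,180,275)); cs,rs=blk("scene",S,(140,180,180,215))
print(rt,rs)
PT=cloud("top",T["d"]);PS=cloud("scene",S["d"])
for n,P,r in(("top",PT,rt),("scene",PS,rs)):
    u,v=np.int32(r[0]); print(n,"depthpt",np.median(P[v-3:v+4,u-3:u+4].reshape(-1,3),0).round(4))
# two-ray triangulation of the mask centres
A=[];B=[]
for n,c in(("top",ct),("scene",cs)):
    M=cv2.moments(c);o,d=ray(n,M["m10"]/M["m00"],M["m01"]/M["m00"]);d/=np.linalg.norm(d);Q=np.eye(3)-np.outer(d,d);A.append(Q);B.append(Q@o)
print("tri",np.linalg.solve(sum(A),sum(B)).round(4))
for z in(.018,):
    w=np.array([onplane("top",*p,z)[:2] for p in ct[:,0]]).astype(np.float32); print("block top",cv2.minAreaRect(w*1000))
# clamp plate by depth z 8..16mm in region
m=((PT[...,2]>.006)&(PT[...,2]<.018)).astype(np.uint8); m[:,:235]=0;m[:,350:]=0;m[:195]=0;m[265:]=0
hsv=cv2.cvtColor(T["im"],cv2.COLOR_BGR2HSV)
m2=((hsv[...,1]<60)&(hsv[...,2]>90)).astype(np.uint8); m2[:,:235]=0;m2[:,350:]=0;m2[:195]=0;m2[265:]=0
for k in(m,m2):
    c=max(cv2.findContours(k,0,1)[0],key=cv2.contourArea); w=np.array([onplane("top",*p,.012)[:2] for p in c[:,0]]).astype(np.float32)*1000
    print("clamp",cv2.minAreaRect(w))
np.set_printoptions(linewidth=250)
print("heights mm along centre row", (PT[226:232:5,240:346:2,2]*1000).round())
print("table z",np.median(PT[260:280,200:240,2]).round(4))
E
```

```text
((155.45858764648438, 251.39939880371094), (29.923080444335938, 19.000001907348633), 22.61986541748047) ((158.5, 194.5), (15.17893123626709, 18.34120750427246), 71.56504821777344)
top depthpt [0.4601 0.3084 0.0189]
scene depthpt [0.4622 0.3097 0.0175]
tri [0.4603 0.3068 0.0179]
block top ((459.3081970214844, 308.1153564453125), (76.8971939086914, 46.85064697265625), 70.31046295166016)
clamp ((526.31396484375, -36.61152648925781), (111.82274627685547, 250.12660217285156), 4.57336950302124)
clamp ((526.82177734375, -36.7916259765625), (109.2750473022461, 248.07086181640625), 3.9734373092651367)
heights mm along centre row [[ 5.  2. 10. 19. 16. 19. 21. 32. 34. 31. 13. 12. 12. 16. 13. 13. 14. 15. 16. 12. 12. 10. 16. 12.  8. 16. 31. 30. 10.  9.  9. 12. 26. 38. 37. 15. 31. 31. 34. 32. 48. 55. 74. 73. 73. 55. 33. 30. 30. 15. 12.  0. -1.]
 [ 5.  4.  9. 17. 22. 22. 20. 35. 35. 32. 17. 13. 11. 14. 14. 12. 11. 11. 10. 12. 14. 11. 16. 15. 17. 14. 31. 33. 17. 13. 14. 13. 13. 37. 39. 35. 12. 32. 32. 31. 30. 30. 76. 75. 77. 32. 32. 31. 34. 12. 13.  1.  0.]]
table z 0.0012
```

View pics/z1.png

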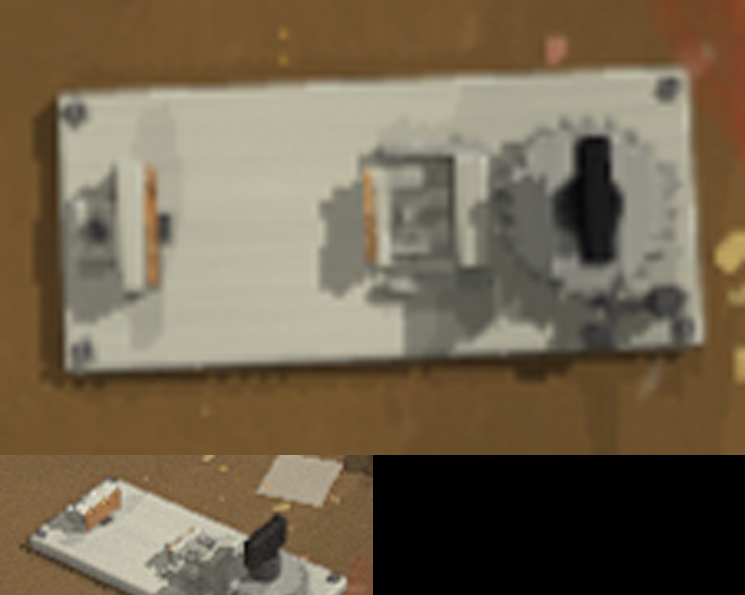

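The crops show the stop's cork face at crop x≈157 (y 165–290), the jaw pad face at x≈364 (y 168–265), and the black bar knob at (594,200) running across the clamp. The bar is 48 mm along about the world x axis. Next I compute the poses and a move helper.

```bash
cat >> h.py <<'E'
from scipy.spatial.transform import Rotation as Ro
def need(xy,heading_deg,z):
    """shift in tool axes and turn about tool z (deg, + is clockwise) to reach target"""
    s=ctrl.get_state(); R=Ro.from_rotvec(s["tool_rot"]).as_matrix(); p=s["position"]
    h=np.degrees(np.arctan2(R[1,1],R[0,1]))
    d=(R.T@(np.array([*xy,z])-p))*1000
    turn=-(heading_deg-h+180)%360-360*0
    turn=((h-heading_deg+180)%360)-180
    print("t%.2f pos %s head %.1f tilt %s"%(s["time"],p.round(4),h,(R[:2,2]).round(4)),"| shift mm",d.round(1),"turn",round(turn,1),"| q7 %.2f"%s["joint_positions"][6],"F",s["ft_force"].round(1),"T",s["torque"].round(3),"grip",round(s["grip_width"]*87,1),round(s["grip_force"],1))
E
python3 - <<'E'
from h import *
f=lambda x,y:((x+.5)/6.5-.5+235,(y+.5)/6.5-.5+195)
C=[onplane("top",*f(*p),.012)[:2] for p in((58,93),(687,68),(703,345),(65,370))]
print("corners",np.round(C,4).tolist())
c=np.mean(C,0); yv=(C[0]-C[1]+C[3]-C[2]);yv/=np.linalg.norm(yv); xv=np.array([yv[1],-yv[0]])
print("centre",c.round(4),"yaw",np.degrees(np.arctan2(xv[1],xv[0])),"sizes",[np.linalg.norm(C[i]-C[i-1]).round(4) for i in range(4)])
loc=lambda p:np.round([(p-c)@xv*1000,(p-c)@yv*1000],1)
for nm,z,pts in(("stop face top",.034,((157,165),(160,290))),("jaw pad top",.030,((364,168),(364,265))),("knob top",.076,((594,135),(597,265)))):
    for p in pts:
        w=onplane("top",*f(*p),z)[:2]; print(nm,w.round(4),loc(w))
D=np.load("top0.npz");S=np.load("scene0.npz")
PT=cloud("top",D["d"]);PS=cloud("scene",S["d"])
g=D["im"].max(2)<60
for n,P,im in(("top",PT,D["im"]),("scene",PS,S["im"])):
    m=(P[...,2]>.060)&(P[...,2]<.09)&(abs(P[...,0]-c[0])<.06)&(abs(P[...,1]-c[1])<.13)
    q=P[m];w=(q[:,:2]*1000).astype(np.float32);print(n,"knob by depth",len(q),cv2.minAreaRect(w),np.percentile(q[:,2],[5,50,95]).round(3), "local c",loc(q[:,:2].mean(0)))
    m=(P[...,2]>.022)&(P[...,2]<.045)&(abs(P[...,0]-c[0])<.06)&(abs(P[...,1]-c[1]-.095)<.035)
    q=P[m];print(n,"stop depth",len(q),loc(q[:,:2].mean(0)),np.percentile(q[:,2],[10,50,90]).round(3), "ymin",min(loc(x)[1] for x in q[:,:2]))
    m=(abs((P[...,:2]-c)@xv)<.04)&(abs((P[...,:2]-c)@yv-.04)<.02); print(n,"bed z",np.median(P[m][:,2]).round(4))
need((.4598,.3078),-19.7,.10)
E
```

```text
corners [[0.5734, 0.0906], [0.5897, -0.1577], [0.4811, -0.1649], [0.4649, 0.0835]]
centre [ 0.5273 -0.0371] yaw 3.751987978686476 sizes [np.float64(0.1088), np.float64(0.2488), np.float64(0.1089), np.float64(0.249)]
stop face top [0.5441 0.0487] [22.4 84.5]
stop face top [0.4962 0.0459] [-25.6  84.8]
jaw pad top [ 0.5454 -0.031 ] [18.4  4.9]
jaw pad top [ 0.508 -0.032] [-18.9   6.4]
knob top [ 0.556  -0.1153] [ 23.5 -79.9]
knob top [ 0.5082 -0.117 ] [-24.3 -78.5]
top knob by depth 110 ((531.9168090820312, -116.40567779541016), (45.853946685791016, 12.40955638885498), 3.930647850036621) [0.065 0.076 0.078] local c [ -0.7 -78.6]
top stop depth 122 [-1.5 94.4] [0.029 0.034 0.036] ymin 86.9
top bed z 0.0126
scene knob by depth 106 ((533.0220947265625, -122.4471206665039), (49.120567321777344, 13.321404457092285), 4.173458099365234) [0.061 0.073 0.078] local c [ -2.  -87.2]
scene stop depth 93 [-1.2 86.7] [0.025 0.03  0.035] ymin 78.0
scene bed z -0.5815
t0.10 pos [0.1448 0.6332 0.2216] head 77.1 tilt [-0.0003 -0.0017] | shift mm [-379.5 -246.8  122. ] turn 96.8 | q7 -0.06 F [-0.2  0.2  0.1] T [-0.011  0.022  0.046] grip 86.8 0.0
```

Measurements agree with the text:

| Item | Measured |
|---|---|
| Clamp centre | (0.527, -0.037), yaw 3.75° |
| Bed height | 12.6 mm |
| Stop face | y≈85.5 mm |
| Jaw pad face | y≈+5 mm, leaving about 5 mm of play |
| Block centre | (0.460, 0.308), top at 18 mm, long axis at 70.3° |

I now move toward the block.

```bash
python3 -m handwheel '[[0.087,-0.038,-0.0247,0,0,0,0],[0.087,-0.038,-0.0247,0,0,0,0],[0.087,-0.038,-0.0247,0,0,0,0],[0.087,-0.038,-0.0247,0,0,0,0],[0.087,-0.038,-0.0247,0,0,0,0],[0.087,-0.038,-0.0247,0,0,0,0],[0.087,-0.038,-0.0247,0,0,0,0],[0.087,-0.038,-0.0247,0,0,0,0],[0.087,-0.038,-0.0247,0,0,0,0],[0.087,-0.038,-0.0247,0,0,0,0]]' 30
python3 -m handwheel '[[0.087,0,0,0.012,0,0,9.7],[0.087,0,0,0.012,0,0,9.7],[0.087,0,0,0.012,0,0,9.7],[0.087,0,0,0.012,0,0,9.7],[0.087,0,0,0.012,0,0,9.7],[0.087,0,0,0.012,0,0,9.7],[0.087,0,0,0.012,0,0,9.7],[0.087,0,0,0,0,0,9.7],[0.087,0,0,0,0,0,9.7],[0.087,0,0,0,0,0,9.5],[0.087,0,0,0,0,0,0]]'
python3 -c "
from h import *
need((.460,.3077),-19.7,.004)"
```

```text
time: 1.35
position: [0.4609, 0.3069, 0.2222]
tool_rot: [-0.352, -3.121, 0.0]
ft_force: [0.2, 0.3, -0.5]
grip_width: 1.0
grip_force: 0.0
time: 2.72
position: [0.4601, 0.3081, 0.1382]
tool_rot: [2.567, 1.812, -0.001]
ft_force: [0.5, -0.3, 0.1]
grip_width: 1.001
grip_force: 0.0
t2.73 pos [0.4601 0.3081 0.1382] head -19.6 tilt [-0.0004 -0.0004] | shift mm [-3.000e-01  1.000e-01  1.342e+02] turn 0.1 | q7 -0.92 F [ 0.5 -0.3  0.1] T [-0.098  0.062 -0.007] grip 87.1 0.0
```

```bash
python3 -m handwheel '[[0.087,0,0,0.04,0,0,0],[0.087,0,0,0.04,0,0,0],[0.087,0,0,0.03,0,0,0],[0.087,0,0,0.016,0,0,0],[0.087,0,0,0.008,0,0,0],[0.087,0,0,0,0,0,0],[0.03,0,0,0,0,0,0],[0.03,0,0,0,0,0,0],[0.03,0,0,0,0,0,0],[0.03,0,0,0,0,0,0],[0.03,0,0,0,0,0,0]]' 25
python3 -c "
from h import *
need((.460,.3077),-19.7,.004)"
```

```text
time: 4.1
position: [0.4603, 0.3082, 0.0046]
tool_rot: [-2.568, -1.809, -0.0]
ft_force: [-1.3, 0.5, 0.6]
grip_width: 0.515
grip_force: 2.3
t4.10 pos [0.4603 0.3082 0.0046] head -19.7 tilt [0.0001 0.0001] | shift mm [-0.6 -0.1  0.6] turn 0.0 | q7 -0.87 F [-1.3  0.5  0.6] T [-0.099  0.057  0.   ] grip 44.8 2.3
```

```bash
python3 -m handwheel '[[0.03,0,0,0,0,0,0],[0.03,0,0,0,0,0,0],[0.03,0,0,-0.02,0,0,0],[0.03,0,0,-0.03,0,0,0],[0.03,0,0,-0.03,0,0,0],[0.03,0,0,0,0,0,0]]' 30
python3 -c "
from h import *
need((.5243,.0081),3.75,.085)"
```

```text
time: 4.85
position: [0.4619, 0.3093, 0.0868]
tool_rot: [-2.568, -1.809, -0.008]
ft_force: [0.0, 0.2, -1.1]
grip_width: 0.509
grip_force: 30.0
t4.85 pos [0.4619 0.3093 0.0868] head -19.7 tilt [0.0038 0.0034] | shift mm [-262.6  160.2    1. ] turn -23.4 | q7 -0.91 F [ 0.   0.2 -1.1] T [-0.096  0.074  0.007] grip 44.3 30.0
```

```bash
python3 -m handwheel '[[0.03,-0.0375,0.0229,0,0,0,0],[0.03,-0.0375,0.0229,0,0,0,0],[0.03,-0.0375,0.0229,0,0,0,0],[0.03,-0.0375,0.0229,0,0,0,0],[0.03,-0.0375,0.0229,0,0,0,0],[0.03,-0.0375,0.0229,0,0,0,0],[0.03,-0.0375,0.0229,0,0,0,-7.8],[0.03,0,0,0,0,0,-7.8],[0.03,0,0,0,0,0,-7.8],[0.03,0,0,0,0,0,0],[0.03,0,0,0,0,0,0]]'
python3 - <<'E'
from h import *
need((.5243,.0081),3.75,.016)
T,d=ctrl.get_image("top");S,d2=ctrl.get_image("scene")
cv2.imwrite("pics/p2.png",np.hstack([cv2.resize(T[170:270,220:360],None,fx=2.8,fy=4.2)[:420,:390],cv2.resize(S[160:270,200:320],None,fx=3.4,fy=3.8)[:420,:405]]))
E
```

```text
time: 6.22
position: [0.5224, 0.0071, 0.0839]
tool_rot: [-2.15, -2.29, 0.001]
ft_force: [-0.5, 0.1, -0.5]
grip_width: 0.512
grip_force: 30.0
t6.22 pos [0.5224 0.0071 0.0839] head 3.6 tilt [-0.0011 -0.0002] | shift mm [ 0.9  2.1 67.9] turn -0.1 | q7 0.09 F [-0.5  0.1 -0.5] T [-0.056  0.065 -0.007] grip 44.5 30.0Traceback (most recent call last):
  File "<stdin>", line 4, in <module>
    return _nx.concatenate(arrs, 1, dtype=dtype, casting=casting)
           ~~~~~~~~~~~~~~~^^^^^^^^^^^^^^^^^^^^^^^^^^^^^^^^^^^^^^^
ValueError: all the input array dimensions except for the concatenation axis must match exactly, but along dimension 0, the array at index 0 has size 420 and the array at index 1 has size 418
```

```bash
python3 - <<'E'
from h import *
T,d=ctrl.get_image("top");S,d2=ctrl.get_image("scene")
cv2.imwrite("pics/p2.png",np.hstack([cv2.resize(T[170:270,220:360],(390,400)),cv2.resize(S[160:270,200:320],(405,400))]))
z=ctrl.get_state()["position"][2]-.0046+.018
c=np.array([.5273,-.0371]);yv=np.array([-.0654,.9979]);xv=np.array([.9979,.0654]);tcp=ctrl.get_state()["position"][:2]
for n,im in(("top",T),("scene",S)):
    m=cv2.inRange(cv2.cvtColor(im,cv2.COLOR_BGR2HSV),(16,110,80),(35,255,255)); vv,uu=np.nonzero(m)
    w=np.array([onplane(n,u,v,z)[:2] for u,v in zip(uu,vv)]); k=np.linalg.norm(w-tcp,axis=1)<.06; w=w[k]-tcp
    if len(w): print(n,len(w),"x",np.percentile(w@xv*1000,[1,99]).round(1),"y",np.percentile(w@yv*1000,[1,99]).round(1))
E
```

```text
Traceback (most recent call last):
  File "h.py", line 8, in onplane
    o,d=ray(n,u,v); return o+d*(z-o[2])/d[2]
        ~~~^^^^^^^
  File "h.py", line 6, in ray
    K,R,t=cam(n); return -R.T@t, R.T@np.linalg.inv(K)@np.array([u,v,1.])
          ~~~^^^
  File "h.py", line 4, in cam
    c=ctrl.camera_info(n); return np.array(c["intrinsics"]),np.array(c["R"]),np.array(c["t"])
ValueError: time passes only in moves, steps and waits
```

View pics/p2.png

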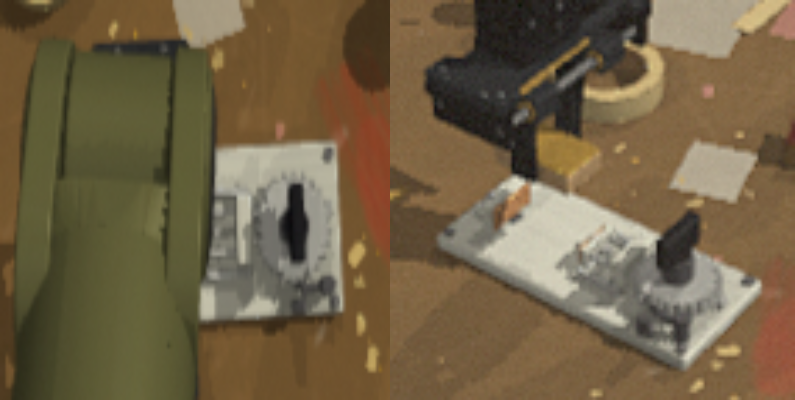

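The block is held flat in the fingers at about crop (565,160), and the arm hides it from the top view. I check where the block's -y end sits relative to the TCP using a vectorised ray cast.

```bash
python3 - <<'E'
from h import *
S,d2=ctrl.get_image("scene");K,R,t=cam("scene");s=ctrl.get_state();tcp=s["position"]
yv=np.array([-.0654,.9979]);xv=np.array([.9979,.0654]);z=tcp[2]-.0046+.018
sub=S.copy();m=cv2.inRange(cv2.cvtColor(S,cv2.COLOR_BGR2HSV),(16,110,80),(35,255,255));vv,uu=np.nonzero(m)
k=(uu>236)&(uu<266)&(vv>190)&(vv<216);uu,vv=uu[k],vv[k]
d=(R.T@np.linalg.inv(K)@np.vstack([uu,vv,np.ones(len(uu))]));o=-R.T@t
w=(o[:,None]+d*(z-o[2])/d[2])[:2].T-tcp[:2]
print(len(w),"x",np.percentile(w@xv*1000,[2,50,98]).round(1),"y",np.percentile(w@yv*1000,[2,50,98]).round(1))
P=cloud("scene",d2)[vv,uu]; P=P[np.isfinite(P[:,0])];print("z",np.percentile(P[:,2],[10,50,90]).round(4))
cv2.imwrite("pics/p3.png",cv2.resize(S[180:225,225:275],(800,600),interpolation=cv2.INTER_NEAREST))
E
```

```text
348 x [-31.2   3.1  43.8] y [-78.6 -28.2  17. ]
z [-0.0015  0.0954  0.0995]
```

View pics/p3.png

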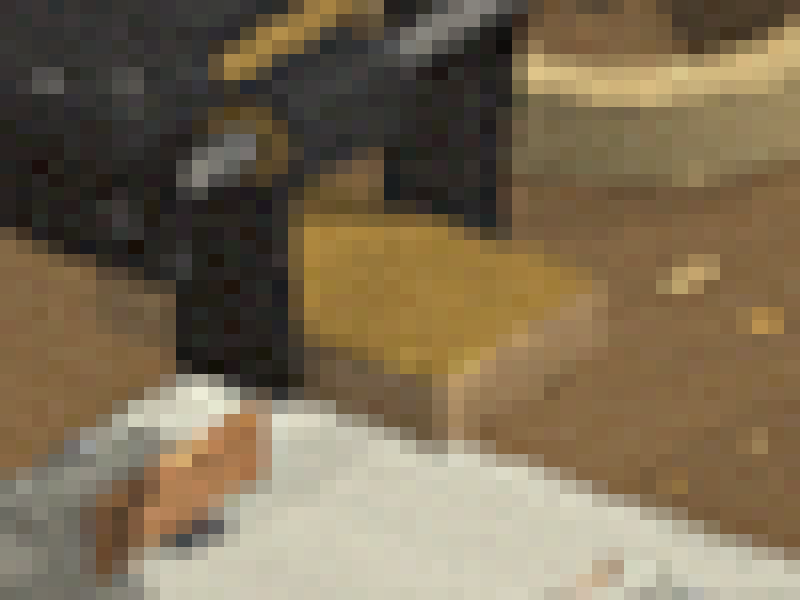

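The crop shows the block's -y top edge running from (453,378) to (605,290) in the crop. I convert those two corners.

```bash
python3 - <<'E'
from h import *
s=ctrl.get_state();tcp=s["position"];yv=np.array([-.0654,.9979]);xv=np.array([.9979,.0654])
for u,v in((252.8,207.9),(262.3,201.3)):
    w=onplane("scene",u,v,tcp[2]-.0046+.018)[:2]; print(w.round(4),((w-tcp[:2])@xv*1000).round(1),((w-tcp[:2])@yv*1000).round(1))
# calibration check of the scene camera: stop face top corners (known from top view) as seen now
for X in((.5441,.0487,.034),(.4962,.0459,.034),(.4811,-.1649,.012),(.4649,.0835,.012)): print(proj("scene",X).round(1))
need((.5243,.0081),3.75,.017)
E
```

```text
[ 0.507  -0.0344] -18.5 -40.5
[ 0.5458 -0.0338] 20.3 -42.4
[240.1 209.6]
[229.1 217.8]
[285.2 258.7]
[211.9 224.2]
t6.47 pos [0.5228 0.0072 0.0845] head 3.7 tilt [0. 0.] | shift mm [ 0.8  1.5 67.5] turn -0.0 | q7 0.09 F [ 0.   0.5 -1. ] T [-0.065  0.078  0.022] grip 44.5 30.0
```

Corrected by the scene camera's offset (cork corner 1.2 px off), the block sits centred to within about 1 mm in the grip. I lower it into the bed.

```bash
python3 -m handwheel '[[0.03,0.0012,0.0015,0.02,0,0,0],[0.03,0,0,0.02,0,0,0],[0.03,0,0,0.015,0,0,0],[0.03,0,0,0.006,0,0,0],[0.03,0,0,0.003,0,0,0],[0.03,0,0,0,0,0,0],[0.03,0,0,0,0,0,0]]'
python3 -c "
from h import *
need((.5243,.0086),3.75,.0166)"
```

```text
time: 7.35
position: [0.5248, 0.0084, 0.0211]
tool_rot: [2.148, 2.292, 0.002]
ft_force: [-0.4, -0.1, -0.1]
grip_width: 0.516
grip_force: 30.0
t7.35 pos [0.5248 0.0084 0.0211] head 3.7 tilt [0.0011 0.0003] | shift mm [ 0.3 -0.5  4.5] turn -0.0 | q7 0.14 F [-0.4 -0.1 -0.1] T [-0.094  0.026 -0.045] grip 44.9 30.0
```

```bash
python3 -m handwheel '[[0.03,0,0,0.0015,0,0,0],[0.03,0,0,0.0015,0,0,0],[0.03,0,0,0,0,0,0]]'
python3 -m handwheel '[[0.03,0,0,0.001,0,0,0],[0.03,0,0,0,0,0,0]]'
python3 -m handwheel '[[0.03,0,0,0.0007,0,0,0],[0.03,0,0,0,0,0,0]]'
```

```text
time: 7.72
position: [0.5241, 0.0083, 0.0174]
tool_rot: [-2.148, -2.292, 0.0]
ft_force: [-0.1, -0.1, -0.4]
grip_width: 0.513
grip_force: 30.0
time: 7.98
position: [0.5243, 0.0083, 0.0166]
tool_rot: [2.148, 2.292, 0.0]
ft_force: [0.3, 0.6, -0.3]
grip_width: 0.51
grip_force: 30.0
time: 8.22
position: [0.5244, 0.0084, 0.0166]
tool_rot: [-2.148, -2.292, -0.001]
ft_force: [-3.7, 0.3, 6.3]
grip_width: 0.513
grip_force: 30.0
```

The bed is felt (6 N). I release and lift straight up.

```bash
python3 -m handwheel '[[0.07,0,0,-0.0003,0,0,0],[0.07,0,0,0,0,0,0],[0.07,0,0,0,0,0,0],[0.07,0,0,-0.006,0,0,0],[0.07,0,0,-0.03,0,0,0],[0.07,0,0,-0.05,0,0,0],[0.07,0,0,-0.04,0,0,0],[0.07,0,0,0,0,0,0]]'
python3 -c "
from h import *
need((.5325,-.1168),93.75,.10)"
```

```text
time: 9.22
position: [0.527, 0.0084, 0.1461]
tool_rot: [2.146, 2.289, 0.01]
ft_force: [-0.4, 0.1, 0.1]
grip_width: 0.809
grip_force: 0.0
t9.22 pos [0.527  0.0084 0.1461] head 3.7 tilt [0.0074 0.0019] | shift mm [-125.4   -2.9   45.9] turn -90.0 | q7 0.06 F [-0.4  0.1  0.1] T [-0.076  0.04   0.005] grip 70.4 0.0
```

```bash
python3 -m handwheel '[[0.04,-0.0418,-0.001,0,0,0,0],[0.04,-0.0418,-0.001,0,0,0,0],[0.04,-0.0418,-0.001,0,0,0,0],[0.04,0,0,0,0,0,-10],[0.04,0,0,0,0,0,-10],[0.04,0,0,0,0,0,-10],[0.04,0,0,0,0,0,-10],[0.04,0,0,0,0,0,-10],[0.04,0,0,0,0,0,-10],[0.04,0,0,0,0,0,-10],[0.04,0,0,0,0,0,-10],[0.04,0,0,0,0,0,-10]]'
python3 - <<'E'
from h import *
need((.5323,-.1167),93.75,.046)
T,d=ctrl.get_image("top");S,d2=ctrl.get_image("scene")
cv2.imwrite("pics/p4.png",np.vstack([cv2.resize(T[190:270,230:350],(450,300),interpolation=2),cv2.resize(S[180:270,195:330],(450,300),interpolation=2)]))
E
```

```text
time: 10.72
position: [0.5287, -0.1169, 0.1412]
tool_rot: [0.111, -3.138, -0.0]
ft_force: [-0.3, 0.4, 0.6]
grip_width: 0.461
grip_force: 0.0
t10.72 pos [ 0.5287 -0.1169  0.1412] head 94.0 tilt [-0.0017  0.0001] | shift mm [-3.8 -0.1 95.1] turn 0.3 | q7 1.88 F [-0.3  0.4  0.6] T [-0.014  0.02   0.043] grip 40.1 0.0
```

View pics/p4.png

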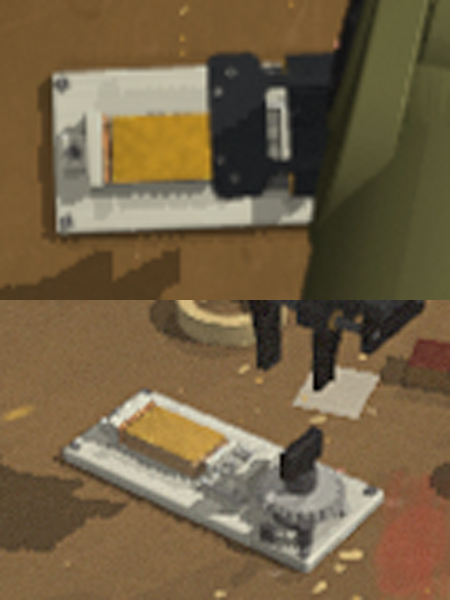

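The block lies flat in the bed between the stop and the jaw pad, next to the stop. In the scene crop the fingers are above and beyond the knob. I go down onto the knob.

```bash
python3 -m handwheel '[[0.04,-0.0038,0,0.02,0,0,0],[0.04,0,0,0.03,0,0,0],[0.04,0,0,0.025,0,0,0],[0.04,0,0,0.012,0,0,0],[0.04,0,0,0.007,0,0,0],[0.04,0,0,0,0,0,0]]'
python3 -c "
from h import *
need((.5323,-.1167),93.75,.047)"
python3 -m handwheel '[[0.0,0,0,0,0,0,0],[0.0,0,0,0,0,0,0],[0.0,0,0,0,0,0,0],[0.0,0,0,0,0,0,0],[0.0,0,0,0,0,0,0]]' 10
python3 -c "
from h import *
need((.5323,-.1167),93.75,.047)"
```

```text
time: 11.58
position: [0.5333, -0.1168, 0.0482]
tool_rot: [-0.101, 3.14, 0.0]
ft_force: [-0.1, 0.5, -0.4]
grip_width: 0.463
grip_force: 0.0
t11.57 pos [ 0.5333 -0.1168  0.0482] head 93.7 tilt [0. 0.] | shift mm [1.  0.2 1.2] turn -0.1 | q7 1.93 F [-0.1  0.5 -0.4] T [-0.032  0.007  0.004] grip 40.3 0.0
time: 12.2
position: [0.534, -0.1186, 0.0489]
tool_rot: [-0.1, 3.138, -0.003]
ft_force: [-0.1, -5.3, 1.1]
grip_width: 0.283
grip_force: 10.0
t12.20 pos [ 0.534  -0.1186  0.0489] head 93.7 tilt [ 0.0021 -0.0021] | shift mm [1.5 2.  1.9] turn -0.1 | q7 1.93 F [-0.1 -5.3  1.1] T [-1.21  -0.161 -0.031] grip 24.7 10.0
```

The fingers stopped at 24.7 mm. The tips at z=49 mm have probably closed on the round hub rather than the 12 mm bar. I open, raise about 6 mm and close again.

```bash
python3 -m handwheel '[[0.04,0,0,0,0,0,0],[0.04,0,0,0,0,0,0],[0.04,0.001,-0.001,-0.006,0,0,0],[0.04,0,0,0,0,0,0],[0.0,0,0,0,0,0,0],[0.0,0,0,0,0,0,0],[0.0,0,0,0,0,0,0],[0.0,0,0,0,0,0,0],[0.0,0,0,0,0,0,0]]' 10
python3 -c "
from h import *
need((.5323,-.1167),93.75,.054)"
```

```text
time: 13.32
position: [0.5323, -0.1189, 0.0541]
tool_rot: [-0.101, 3.14, -0.002]
ft_force: [1.4, -3.5, -2.6]
grip_width: 0.135
grip_force: 10.0
t13.32 pos [ 0.5323 -0.1189  0.0541] head 93.7 tilt [ 0.0003 -0.0012] | shift mm [-0.2  2.2  0.1] turn -0.1 | q7 1.93 F [ 1.4 -3.5 -2.6] T [-0.724 -0.143  0.013] grip 11.7 10.0
```

The bar is gripped (11.7 mm). I relieve the side load and grip firmly.

```bash
python3 -m handwheel '[[0.0,0,-0.0012,0,0,0,0],[0.0,0,0,0,0,0,0],[0.0,0,0,0,0,0,0],[0.0,0,0,0,0,0,0]]' 50
for i in 1 2 3; do python3 -m handwheel '[[0.0,0,0,0,0,0,0]]' >/dev/null; python3 -c "
from h import *
need((.5323,-.1167),93.75,.054)"; done
```

```text
time: 13.82
position: [0.5323, -0.1189, 0.0541]
tool_rot: [0.102, -3.14, -0.0]
ft_force: [0.0, -0.8, -1.7]
grip_width: 0.135
grip_force: 50.0
t13.95 pos [ 0.5323 -0.1189  0.0541] head 93.7 tilt [-0.0001  0.0002] | shift mm [-0.2  2.2  0.1] turn -0.0 | q7 1.93 F [ 0.4 -1.4 -2.5] T [-0.328 -0.068 -0.03 ] grip 11.5 50.0
t14.07 pos [ 0.5323 -0.1189  0.0541] head 93.7 tilt [-0.0001  0.0001] | shift mm [-0.2  2.2  0.1] turn -0.0 | q7 1.93 F [ 0.6 -1.  -1.7] T [-0.312 -0.038  0.02 ] grip 11.6 50.0
t14.20 pos [ 0.5323 -0.1189  0.0541] head 93.7 tilt [-0.0001  0.0002] | shift mm [-0.2  2.2  0.1] turn -0.0 | q7 1.93 F [ 0.2 -1.2 -1.6] T [-0.246 -0.01  -0.01 ] grip 11.6 50.0
```

```bash
cat > r.py <<'E'
from h import *
s=ctrl.get_state();R=Ro.from_rotvec(s["tool_rot"]).as_matrix();a=93.7-np.degrees(np.arctan2(R[1,1],R[0,1]))
print("t%.2f cw %.2f deg Tz %.3f F %s g %.1f"%(s["time"],a,s["torque"][2],s["ft_force"].round(1),s["grip_width"]*87))
E
for i in 1 2 3 4 5 6; do python3 -m handwheel '[[0.0,0,0,0,0,0,3],[0,0,0,0,0,0,0]]' >/dev/null; python3 r.py; done
```

```text
t14.45 cw 2.93 deg Tz 0.117 F [ 0.4 -1.1 -2. ] g 11.8
t14.70 cw 5.89 deg Tz 0.045 F [ 1.3 -1.4 -1.8] g 11.5
t14.95 cw 8.87 deg Tz 0.091 F [-0.2 -0.3 -2.5] g 11.6
t15.20 cw 11.87 deg Tz 0.046 F [-0.3 -0.4 -2.3] g 11.5
t15.45 cw 14.88 deg Tz -0.092 F [ 0.2  1.3 -2.1] g 11.6
t15.70 cw 17.84 deg Tz 0.087 F [ 1.2  0.5 -2.3] g 11.5
```

```bash
sed -i 's/ F %s g %.1f"%(/ j7 %.4f F %s g %.1f"%(/; s/s\["torque"\]\[2\],/s["torque"][2],s["joint_torque"][6],/' r.py
for i in 1 2 3; do python3 -m handwheel '[[0,0,0,0,0,0,0]]' >/dev/null; python3 r.py; done
for i in 1 2 3 4; do python3 -m handwheel '[[0.0,0,0,0,0,0,2],[0,0,0,0,0,0,0]]' >/dev/null; python3 r.py; done
```

```text
t15.82 cw 17.87 deg Tz 0.078 j7 -0.0715 F [-0.9  1.9 -3.2] g 11.5
t15.95 cw 17.91 deg Tz 0.057 j7 -0.0797 F [ 0.3  2.3 -2.9] g 11.6
t16.07 cw 17.94 deg Tz 0.130 j7 -0.0884 F [ 0.5  2.5 -3.1] g 11.2
t16.32 cw 19.99 deg Tz 0.083 j7 -0.1970 F [ 0.6  2.8 -3.8] g 11.7
t16.57 cw 21.99 deg Tz 0.082 j7 -0.2093 F [ 0.7  3.7 -2.4] g 11.8
t16.82 cw 23.99 deg Tz 0.088 j7 -0.2326 F [ 0.3  4.9 -3.1] g 11.7
t17.07 cw 26.04 deg Tz 0.149 j7 -0.2345 F [-0.   5.2 -4.2] g 11.6
```

```bash
cat > avg.sh <<'E'
# mean of N readings, holding still between them is typed by the caller
E
for k in 1 2 3 4; do python3 -m handwheel '[[0.0,0,0,0,0,0,2],[0,0,0,0,0,0,0]]' >/dev/null; python3 r.py; for i in 1 2 3; do python3 -m handwheel '[[0,0,0,0,0,0,0]]' >/dev/null; python3 r.py; done; done
```

```text
t17.32 cw 28.05 deg Tz 0.077 j7 -0.1306 F [ 0.5  4.7 -3.2] g 11.4
t17.45 cw 28.05 deg Tz 0.130 j7 -0.0530 F [ 1.   5.1 -2.6] g 11.7
t17.57 cw 28.04 deg Tz 0.058 j7 -0.0519 F [ 0.5  5.7 -3.5] g 11.5
t17.70 cw 28.05 deg Tz 0.069 j7 -0.0519 F [ 0.3  4.9 -3.3] g 11.5
t17.95 cw 30.07 deg Tz -0.018 j7 -0.0554 F [ 0.4  5.7 -4.4] g 11.7
t18.07 cw 30.06 deg Tz -0.020 j7 0.0221 F [ 1.2  6.2 -3.6] g 11.4
t18.20 cw 30.06 deg Tz -0.017 j7 0.0232 F [ 0.2  5.7 -3. ] g 11.4
t18.32 cw 30.06 deg Tz 0.009 j7 0.0232 F [-0.2  5.  -4.1] g 11.7
t18.57 cw 32.05 deg Tz 0.130 j7 -0.1666 F [ 0.6  5.6 -2.4] g 11.9
t18.70 cw 32.04 deg Tz 0.070 j7 -0.0843 F [ 1.6  5.6 -2.6] g 12.0
t18.82 cw 32.03 deg Tz 0.135 j7 -0.0833 F [ 0.4  4.3 -3.2] g 11.5
t18.95 cw 32.03 deg Tz 0.057 j7 -0.0834 F [ 0.6  5.2 -2.9] g 11.8
t19.20 cw 34.04 deg Tz 0.120 j7 -0.1806 F [ 0.6  5.5 -4. ] g 11.8
t19.32 cw 34.03 deg Tz 0.090 j7 -0.0993 F [ 1.   5.4 -3.8] g 11.8
t19.45 cw 34.03 deg Tz 0.086 j7 -0.0982 F [ 0.8  4.9 -3.1] g 11.7
t19.57 cw 34.03 deg Tz 0.054 j7 -0.0983 F [-0.2  5.8 -2.7] g 11.7
```

The settled j7 reading is clean (it dips at each tooth, 15° and 30°), and there is no squeeze yet at 34°. I go on toward tooth 3 (45°), still in small steps.

```bash
sed -i 's/print(/print(/' r.py
for k in 1 2 3 4 5 6; do python3 -m handwheel '[[0.0,0,0,0,0,0,1.5],[0,0,0,0,0,0,0],[0,0,0,0,0,0,0]]' >/dev/null; python3 r.py; python3 -m handwheel '[[0,0,0,0,0,0,0]]' >/dev/null; python3 r.py; done
```

```text
t19.95 cw 35.52 deg Tz 0.092 j7 -0.1182 F [ 0.4  5.2 -3.7] g 11.4
t20.07 cw 35.52 deg Tz 0.115 j7 -0.1174 F [ 0.1  5.1 -2.9] g 11.7
t20.45 cw 37.02 deg Tz 0.121 j7 -0.1279 F [ 1.4  5.5 -3.8] g 11.6
t20.57 cw 37.02 deg Tz 0.122 j7 -0.1273 F [ 1.3  5.9 -3.5] g 11.9
t20.95 cw 38.52 deg Tz 0.125 j7 -0.1280 F [ 1.   4.7 -2.7] g 11.7
t21.07 cw 38.52 deg Tz 0.137 j7 -0.1274 F [ 1.   5.1 -3.8] g 11.9
t21.45 cw 40.01 deg Tz 0.125 j7 -0.1714 F [ 1.6  5.6 -4.4] g 11.8
t21.57 cw 40.01 deg Tz 0.196 j7 -0.1707 F [ 0.6  4.6 -2.6] g 11.8
t21.95 cw 41.51 deg Tz 0.171 j7 -0.1735 F [ 0.9  5.5 -2.2] g 11.8
t22.07 cw 41.51 deg Tz 0.206 j7 -0.1730 F [ 1.3  5.6 -3.4] g 11.5
t22.45 cw 43.03 deg Tz 0.096 j7 -0.0986 F [ 0.3  6.  -3.5] g 11.6
t22.57 cw 43.03 deg Tz 0.167 j7 -0.0977 F [ 0.9  5.3 -3.9] g 11.6
```

At equal tooth phase (13°), the torque went from 0.052 at 28° to 0.098 at 43°. That is about 4.6 N of squeeze at 43°, so tooth 3 would hold about 5.8 N (borderline) and tooth 4 about 14 N. I pass tooth 3 and compare at 47° and 49°.

```bash
for k in 1 2 3; do python3 -m handwheel '[[0.0,0,0,0,0,0,2],[0,0,0,0,0,0,0],[0,0,0,0,0,0,0]]' >/dev/null; python3 r.py; for i in 1 2 3; do python3 -m handwheel '[[0,0,0,0,0,0,0]]' >/dev/null; python3 r.py;done; done
```

```text
t22.95 cw 45.04 deg Tz 0.062 j7 -0.0185 F [ 1.1  6.2 -3.2] g 11.9
t23.07 cw 45.04 deg Tz 0.001 j7 -0.0173 F [ 1.3  6.1 -4.1] g 11.7
t23.20 cw 45.04 deg Tz 0.074 j7 -0.0174 F [ 1.1  6.1 -2.7] g 11.7
t23.32 cw 45.04 deg Tz 0.048 j7 -0.0174 F [ 0.3  5.4 -3.6] g 11.8
t23.70 cw 47.02 deg Tz 0.138 j7 -0.1238 F [ 1.   5.  -3.4] g 11.5
t23.82 cw 47.02 deg Tz 0.173 j7 -0.1228 F [ 1.5  6.2 -4. ] g 11.4
t23.95 cw 47.02 deg Tz 0.092 j7 -0.1228 F [ 0.9  6.  -3.7] g 11.5
t24.07 cw 47.02 deg Tz 0.117 j7 -0.1229 F [ 0.9  5.6 -4. ] g 11.5
t24.45 cw 49.01 deg Tz 0.158 j7 -0.1561 F [ 1.3  5.5 -3.8] g 11.7
t24.57 cw 49.00 deg Tz 0.165 j7 -0.1551 F [ 1.6  5.7 -4. ] g 12.0
t24.70 cw 49.01 deg Tz 0.112 j7 -0.1552 F [ 1.2  5.7 -4.2] g 11.6
t24.82 cw 49.01 deg Tz 0.148 j7 -0.1552 F [ 2.4  5.9 -3.8] g 11.8
```

Same-phase comparisons give about 4.0, 4.0 and 5.7 N at 45, 47 and 49°. Tooth 3 is therefore too loose, and tooth 4 should hold about 12.5 N. I go on to it while watching the load.

```bash
for k in 1 2 3 4 5; do python3 -m handwheel '[[0.0,0,0,0,0,0,1.8],[0,0,0,0,0,0,0],[0,0,0,0,0,0,0]]' >/dev/null; python3 r.py; python3 -m handwheel '[[0,0,0,0,0,0,0]]' >/dev/null; python3 r.py; done
```

```text
t25.20 cw 50.80 deg Tz 0.223 j7 -0.1792 F [ 1.7  5.8 -3.3] g 11.3
t25.32 cw 50.80 deg Tz 0.218 j7 -0.1784 F [ 1.   5.7 -4.1] g 11.4
t25.70 cw 52.60 deg Tz 0.222 j7 -0.2017 F [ 1.6  5.5 -3.8] g 12.0
t25.82 cw 52.60 deg Tz 0.205 j7 -0.2008 F [ 2.2  6.8 -4.1] g 12.0
t26.20 cw 54.38 deg Tz 0.214 j7 -0.2376 F [ 1.3  6.3 -4. ] g 11.6
t26.32 cw 54.39 deg Tz 0.224 j7 -0.2368 F [ 1.5  5.2 -4.2] g 11.6
t26.70 cw 56.19 deg Tz 0.242 j7 -0.2469 F [ 2.1  5.4 -4.4] g 11.9
t26.82 cw 56.18 deg Tz 0.278 j7 -0.2462 F [ 1.2  5.6 -4. ] g 12.0
t27.20 cw 58.00 deg Tz 0.166 j7 -0.1684 F [ 1.3  7.4 -4.2] g 11.8
t27.32 cw 58.00 deg Tz 0.178 j7 -0.1674 F [ 1.1  5.5 -4.5] g 11.9
```

At 58° the squeeze is about 11.5 N, as predicted. I go past the catch of tooth 4 (60° + 1.7°) to 62.5°.

```bash
for k in 1 2; do python3 -m handwheel '[[0.0,0,0,0,0,0,2.25],[0,0,0,0,0,0,0],[0,0,0,0,0,0,0]]' >/dev/null; python3 r.py; for i in 1 2; do python3 -m handwheel '[[0,0,0,0,0,0,0]]' >/dev/null; python3 r.py;done; done
```

```text
t27.70 cw 60.26 deg Tz 0.119 j7 -0.0883 F [ 1.8  6.  -5.3] g 11.5
t27.82 cw 60.26 deg Tz 0.073 j7 -0.0871 F [ 1.5  6.3 -4.4] g 11.6
t27.95 cw 60.26 deg Tz 0.064 j7 -0.0872 F [ 1.8  5.3 -4.2] g 11.7
t28.32 cw 62.48 deg Tz 0.262 j7 -0.2192 F [ 2.7  6.6 -3.9] g 11.7
t28.45 cw 62.48 deg Tz 0.211 j7 -0.2180 F [ 2.3  5.9 -4.7] g 11.7
t28.57 cw 62.49 deg Tz 0.202 j7 -0.2181 F [ 1.7  5.5 -4.8] g 11.6
```

The load past the tooth is about 13.5 N. I ease back to 60° to feel the pawl take it, then open.

```bash
for k in 1 2; do python3 -m handwheel '[[0.0,0,0,0,0,0,-1.3],[0,0,0,0,0,0,0],[0,0,0,0,0,0,0]]' >/dev/null; python3 r.py; done
python3 -m handwheel '[[0.035,0,0,0,0,0,0],[0.035,0,0,0,0,0,0],[0.035,0,0,0,0,0,0],[0.035,0,0,0,0,0,0]]'; python3 r.py
```

```text
t28.95 cw 61.19 deg Tz 0.198 j7 -0.2034 F [ 2.1  6.1 -4.3] g 11.7
t29.32 cw 59.92 deg Tz 0.017 j7 -0.0420 F [ 1.3  5.4 -4.7] g 11.7
time: 29.82
position: [0.5324, -0.1197, 0.0543]
tool_rot: [1.48, 2.77, -0.0]
ft_force: [0.3, 0.1, -0.5]
grip_width: 0.394
grip_force: 0.0
t29.82 cw 59.93 deg Tz -0.048 j7 -0.0022 F [ 0.3  0.1 -0.5] g 34.3
```

Pawl holds. I lift clear, back off and look.

```bash
python3 -m handwheel '[[0.035,0,0,-0.01,0,0,0],[0.035,0,0,-0.03,0,0,0],[0.035,0,0,-0.05,0,0,0],[0.035,0,0,-0.05,0,0,0],[0.035,0,0,-0.05,0,0,0],[0.035,0,0,0,0,0,0]]'
python3 - <<'E'
from h import *
need((.45,-.35),34,.25)
E
```

```text
time: 30.58
position: [0.5348, -0.12, 0.2493]
tool_rot: [1.476, 2.764, 0.007]
ft_force: [0.1, 0.1, -0.6]
grip_width: 0.403
grip_force: 0.0
t30.57 pos [ 0.5348 -0.12    0.2493] head 33.8 tilt [0.0092 0.    ] | shift mm [-144.  -198.4   -1.5] turn -0.2 | q7 0.82 F [ 0.1  0.1 -0.6] T [-0.056 -0.036 -0.039] grip 35.0 0.0
```

```bash
python3 -m handwheel '[[0.035,-0.036,-0.0496,0,0,0,0],[0.035,-0.036,-0.0496,0,0,0,0],[0.035,-0.036,-0.0496,0,0,0,0],[0.035,-0.036,-0.0496,0,0,0,0],[0.035,0,0,0,0,0,0]]'
python3 - <<'E'
from h import *
T,d=ctrl.get_image("top");S,d2=ctrl.get_image("scene")
P=cloud("top",d)
cv2.imwrite("pics/p5.png",np.vstack([cv2.resize(T[190:270,230:350],(450,300),interpolation=2),cv2.resize(S[180:270,195:330],(450,300),interpolation=2)]))
c=np.array([.5273,-.0371]);yv=np.array([-.0654,.9979]);xv=np.array([.9979,.0654])
m=cv2.inRange(cv2.cvtColor(T,cv2.COLOR_BGR2HSV),(18,120,100),(35,255,255));m[:,:240]=0;m[:,345:]=0;m[:200]=0;m[255:]=0
ct=max(cv2.findContours(m,0,1)[0],key=cv2.contourArea);K,R,t=cam("top");o=-R.T@t
q=ct[:,0];dd=R.T@np.linalg.inv(K)@np.vstack([q.T,np.ones(len(q))]);w=(o[:,None]+dd*(.03-o[2])/dd[2])[:2].T-c
print("block x",(w@xv*1000).min().round(1),(w@xv*1000).max().round(1),"y",(w@yv*1000).min().round(1),(w@yv*1000).max().round(1))
T0=np.load("top0.npz")["im"]; D=cv2.absdiff(T,T0).max(2)
for n,b in(("tape",(212,130,258,172)),("jar",(365,150,398,182)),("burn",(418,203,436,280))):
    print(n,(D[b[1]:b[3],b[0]:b[2]]>40).mean().round(3))
E
```

```text
time: 31.2
position: [0.4431, -0.355, 0.2441]
tool_rot: [-1.494, -2.763, 0.005]
ft_force: [-0.5, -0.1, -0.2]
grip_width: 0.399
grip_force: 0.0
block x -23.8 20.6 y 9.5 85.5
tape 0.0
jar 0.0
burn 0.025
```

View pics/p5.png

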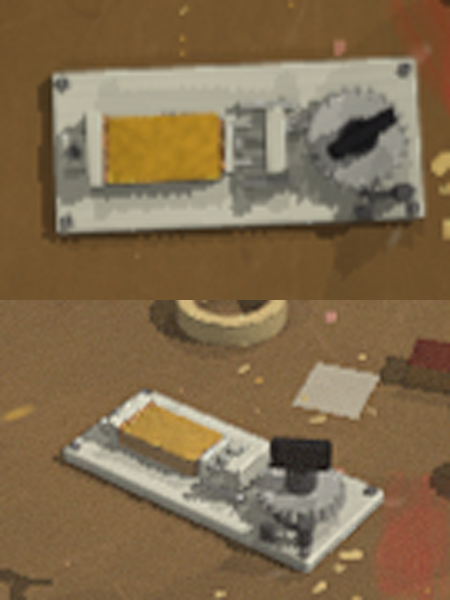

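The block sits flat between the stop and the jaw, with its ends at y≈10 and 85 mm. The knob stays turned by about 60° on the pawl, and the bystanders have not moved.

```bash
python3 -c "
from bench import ctrl
print(ctrl.close_job())"
```

```text
the job is handed in; nothing more can be done
None
```

The block is clamped flat between stop and jaw with the pawl on tooth 4, holding an estimated 12–13 N (felt through the knob torque, about 13.5 N at most while turning); the knob is released, the tape roll and jar are unchanged in the images, the burnisher shows only a slight change I took to be shadow, and the job was handed in at about 31 s.

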